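# Fit the adjustable wrench and nip up the vacuum outlet nut

### The job

Set the adjustable wrench flat on the bench with its jaws round the brass hexagon nut of the vacuum outlet, and roll its worm until the jaws just fit the nut. Then use the wrench to tighten the nut clockwise, seen from above, by one flat (a sixth of a turn, give or take 10 degrees), and leave the wrench lying there, still closed on the nut. Leave the bottle, the stack of dishes and the beaker where they stand.

Things in the scene. Friction and masses are not known exactly. Their poses are not given: they have to be found in the camera images.
- nut_center (a point): Centre of the brass hexagon nut, 8 mm above the bench: 27 mm across flats, 31 across corners, hexagon top at 13.5 mm, a low round shoulder to 15 mm. Vertical fixed axis; a 14 mm steel hose barb rises through it to 38 mm. A flush 60 mm metal rosette lies under it. Axes turn with the nut: flats face its +y and -y and every 60 degrees on; corners lie on +x and -x.
- nut (a joint): Turn of the nut in rad: 0 at the start, grows clockwise seen from above (tightening); one flat is 1.047. Friction about 0.15 N m, no stop within 2 rad; it stays where it is left.
- wrench: Steel adjustable wrench, 0.39 kg, 236 mm long, worm side up. Origin at its underside under the mouth; axes: x along the tool, jaws open to +x, handle to -x, z up. Head 16 mm thick, x = -71 to +15, y = -45 to +28 mm. Fixed jaw: flat face at y = +13.5 mm, x = -18 to +15. The throat (bottom of the mouth) is at x = -18 mm.
- mouth (a point): Point of the wrench 8 mm above its origin, same axes: the nut's centre falls here when the nut touches the fixed jaw and is well inside the mouth. The wrench is used lying flat on the bench round the nut.
- jaw (a joint): Travel of the movable jaw in m: opening between the jaws = 0.040 minus this (0 fully open, 0.018 at most). It slides along the wrench's y towards the fixed jaw; its face is at y = -26.5 mm when fully open, the 14 mm thick jaw lies behind that. On the nut it stops at 0.013; within 1 mm of that is a good fit, 2 mm off is not. Only the worm moves it.
- worm_center (a point): Centre of the knurled worm wheel in the wrench head, at x = -42, y = -8.5, z = 11.7 mm from the wrench's origin. Its axis lies along the wrench's y: 20 mm long, radius 10.5 mm, finely ridged; its top is 22 mm above the bench, 6 mm proud of the head. A fingertip pressed on top (6 to 20 N; grip 1.2 times that) and drawn across rolls it. This point's axes roll with it.
- worm (a joint): Turn of the worm in rad; rolling its top towards the jaws (wrench +x) raises it and closes the jaw, 1.6 mm per rad; towards the handle opens. Starts between 0.6 and 3.7. Takes about 3 N at the rim, stays where it is left; self-locking up to about 19 N on the jaw.
- handle (a point): Grip point of the handle, near the wrench's centre of mass, at x = -100, y = 0, z = 12 mm from its origin, same axes. The handle is a flat bar 22 mm wide (y), underside 7 mm and top 17 mm above the bench, from x = -71 to -195 mm; a round end boss, 28 mm wide, at x = -207 reaches down to the bench.
- reagent: Bystander: amber bottle, 60 mm wide, 130 mm tall, origin at its underside.
- petri: Bystander: stack of four clear dishes, 92 mm wide, 56 mm tall, origin at its underside.
- beaker: Bystander: glass beaker, 72 mm wide, 90 mm tall, origin at its underside.
Not all that is in view belongs to the job. Of the things that look like the part that bears nut_center, take the one that is farthest to the robot's right at the start.

How it is judged:
On the way:
1. the wrench lies flat round the nut (mouth within 8 mm of the nut's axis) with the jaws closed to within 2 mm of the nut's width (horizontal distance between mouth and nut_center below 0.008 m and height (world z) of mouth below 0.0115 m and angle between mouth's own z axis and vertical below 0.1 rad and value of joint jaw above 0.011 m), for 0.2 s.
At the end, for the whole second after the job is handed in: The nut is turned clockwise by 0.85 to 1.25 rad from its start; the wrench lies still and flat on the bench with its mouth within 8 mm of the nut's axis and its jaws no more than 2 mm wider than the nut (joint jaw above 0.011) (all of step 1 and value of joint nut between 0.85 and 1.25 rad and linear speed of wrench below 0.01 m/s); the robot touches nothing.
It fails at once if a bystander is shifted by more than 25 mm (distance of any of reagent, petri, beaker from where it was at the start of the episode above 0.025 m).
It also fails if it takes over 64 s, if anything falls off the work surface, if the arm or the gripper's body presses on something with over 40 N, if the wrist force passes 120 N, or if a joint passes its speed limit or range.

### The arm

A 7-joint arm with a two-finger parallel gripper is mounted at the origin on the work surface. World frame = base frame: x ahead of the robot, y to its left, z up, the work surface at z = 0. Lengths are in m, angles in rad, forces in N, time in s.
With the tool pointing down it reaches from about 0.425 to 0.925 m from the base axis. Payload 6.8 kg.
Tool frame: the origin (TCP) lies midway between the tips of the shut fingers; the grasp point (between the pads) lies 19 mm behind it; z points along the fingers, y is the line along which they close (so a half turn about z gives the same grasp; the last joint's range is limited). The gripper opens to 85 mm and grips with 20 to 120 N. Pads are 22 mm wide; open, the fingers measure 114 mm over their backs; the gripper's body (76 mm by 85 mm) begins 54 mm behind the grasp point. The pads swing forward as they close: fully open they stand 13 mm farther back than shut.
Start: joints at [-1.275, 0.477, 0.022, 1.555, -0.011, 1.109, -0.083], TCP at [0.265, 0.621, 0.231] pointing down, gripper open.
Joint ranges: [-2.96, 2.96], [-0.34, 2.1], [-1.41, 1.46], [0.24, 2.44], [-1.37, 4.51], [0.17, 1.92], [-2.96, 2.96]. Speed limits (rad/s): [2.39, 2.39, 3.14, 3.14, 3.14, 3.14, 3.14].

### API

Orientations are given as a rotation vector (axis times angle).
In Python, from rig import r gives the robot as it stands.
- The arm moves only by the tool move_arm, never from a script. Its argument "plan" is a list of rows, each an object with "rot": the turn, a rotation vector about the tool's x, y, z each as a share of 30 degrees, from -1 to 1, a list of three; "xyz": the shift along the tool's x, y, z each as a share of 0.05 m, from -1 to 1, a list of three; "claw": the closure, from -1 (fully open) to 1 (shut), so that 0 is half open. In form: [{"rot": [wx, wy, wz], "xyz": [dx, dy, dz], "claw": claw}, ...]. A call has exactly 8 rows; each row shifts and turns the commanded pose from where the row before left it, along the tool's axes as they then stand; what a row does not reach is not made up. A row lasts 1/12 s, in which the tool goes at most 41.7 mm and 7.16 degrees, less where a joint would pass 70% of its speed; a pose out of reach is approached as far as the arm can. A call with a number of a shift or a turn outside -1 to 1 is refused whole. A call with a gripper value outside its range is refused whole. The fingers move at their own pace and stop on an object; "squeeze" is the grip in N (left out, the last holds). Time passes only in rows, so rows that do not move let the fingers close, or fill a call up. It gives the time, the measured TCP pose, the force, the opening and the grip force at its end, in the units of the state.
- r.read_state(): the state, without advancing time (a new reading comes with each control period).
- r.get_image(name): name is "scene" or "side" or "wrist"; returns (picture, depth): 420x560x3 uint8, red, green, blue; 420x560 float32, m along the optical axis (not along the pixel's ray), 0 where there is no reading.
- r.camera_params(name): a dict with "fx", "fy", "cx", "cy" (pixels), "R" (3x3) and "t" (3): a world point X has camera coordinates R X + t. Camera axes: x right, y down, z forward; pixel columns grow to the right and rows downward; lengths in m; the calibration is good to about 2 mm. A picture is of the moment at which its call begins: read the wrist's pose just before it. camera_params takes no time and is no camera call; for the wrist camera it gives the pose at the moment of the call.
- r.close_job(): hands the job in; it is judged then, once.
The state is a dict: "clock": time; "joints": joint angles; "qvel": joint speeds; "effort": joint torques, N m; "position": TCP position; "tool_rot": TCP orientation; "contact_force": force on the tool from outside, world axes, zero at the start; "wrist_torque": the same for the moment, N m; "width": opening from 0.0 (shut) to 1.0 (fully open); "grip_force": force on a finger pad.
Only numpy, scipy, OpenCV 4.12 (cv2) and the standard library are available. Lean on these libraries where they do the work, as an engineer would, in place of code of your own. Each camera call takes 0.05 s, during which the arm holds its last target. There are 200 camera calls.

## Working session

There is one attempt and no reset: what is moved stays moved. The work goes in short steps, Python scripts to look and compute and a tool call to move; the robot and the scene stay as the last step left them, time stands still between calls to the robot, and variables do not carry over. Pictures are saved under pics/ and viewed, at most 10 in all, crops included, and the job is handed in when it is done.

Besides the shell and the picture viewer there is one more tool, called after "Emit:" as a command line: name --argument value ..., lists and objects as JSON in quotes. move_arm: Moves the arm, as the interface text tells. Shift numbers are shares of 0.05 m and turn numbers shares of 30 degrees, none past 1 either way. Its arguments: {"type":"object","properties":{"plan":{"type":"array"},"squeeze":{"type":"number"}},"required":["plan"]}

```bash
mkdir -p pics; ls; python3 - <<'E'
from rig import r
import cv2, numpy as np
print(r.read_state())
ims=[]
for n in ("scene","side"):
    p,d=r.get_image(n); np.savez(f"pics/{n}0.npz",p=p,d=d,**r.camera_params(n)); cv2.imwrite(f"pics/{n}0.png",p[:,:,::-1])
    c=r.camera_params(n); print(n,c)
E
```

```text
pics
{'clock': 0.0, 'joints': array([-1.27509854,  0.47779343,  0.02235956,  1.55646057, -0.01150192,
        1.10929297, -0.08310113]), 'qvel': array([ 0.00048556,  0.00143824,  0.00018096,  0.00094835, -0.00053303,
       -0.00062859,  0.00053529]), 'effort': array([-2.95011150e-04, -5.96457517e+01,  1.60820983e+00, -2.81184840e+01,
        1.25366074e-02,  9.50599322e-03, -1.98860960e-05]), 'position': array([0.26500784, 0.620156  , 0.23032673]), 'tool_rot': array([-6.29935330e-01, -3.07755831e+00,  2.84601577e-03]), 'contact_force': array([-0.90248236, -0.03548883, -0.77888444]), 'wrist_torque': array([-0.03892327,  0.00635116,  0.00308432]), 'grip_force': 0.0, 'width': 1.0007513229470513}
scene {'fx': 389.7978417301657, 'fy': 389.7978417301657, 'cx': 269.91690803684395, 'cy': 206.68453197463074, 'R': array([[ 0.60600074,  0.79528082,  0.01707402],
       [ 0.51844717, -0.37859351, -0.76673299],
       [-0.60330393,  0.47349274, -0.64173904]]), 't': array([-0.34375268, -0.25887882,  1.18117581])}
side {'fx': 390.61246250521765, 'fy': 390.61246250521765, 'cx': 275.81836608421986, 'cy': 215.57221629898498, 'R': array([[-0.99031593, -0.13877939,  0.00382578],
       [-0.07965566,  0.54541342, -0.83437353],
       [ 0.11370722, -0.82659814, -0.55118616]]), 't': array([0.55899034, 0.09788451, 0.92669821])}
```

View pics/scene0.png

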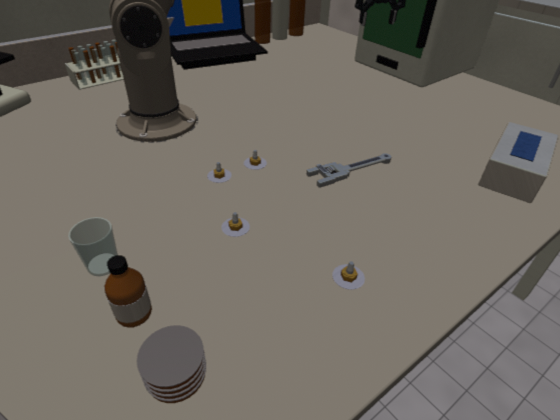

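View pics/side0.png

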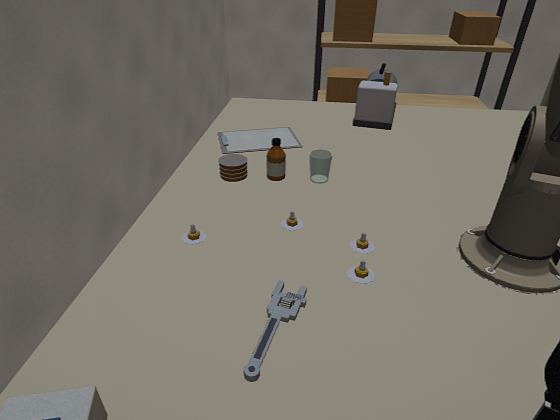

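Scene view: four outlets at about (219,173), (255,161), (235,224) and (349,272), with the wrench head at (335,172) and the handle end at (387,158). I'll locate them and pick the outlet with the lowest y.

```bash
cat > h.py <<'E'
import numpy as np, cv2
def load(f):
    return dict(np.load(f))
def ray(c,u,v,z):
    "intersect pixel with plane height z"
    d=c['R'].T@np.array([(u-c['cx'])/c['fx'],(v-c['cy'])/c['fy'],1]); o=-c['R'].T@c['t']
    return o+d*(z-o[2])/d[2]
def cloud(c):
    v,u=np.mgrid[:420,:560]; d=c['d']
    X=np.stack([(u-c['cx'])/c['fx']*d,(v-c['cy'])/c['fy']*d,d],-1)
    return (X-c['t'])@c['R']
E
python3 - <<'E'
from h import *
np.set_printoptions(precision=4,suppress=True)
for n,pts in (("scene",dict(o1=(219,173,.01),o2=(255,161,.01),o3=(235,225,.01),o4=(349,274,.01),wh=(335,172,.016),we=(387,158,.016),bottle=(130,312,0),petri=(172,380,0),beaker=(100,262,0))),
 ("side",dict(a=(194,235,.01),b=(292,222,.01),c=(362,243,.01),d=(361,271,.01),wj1=(280,284,.016),wj2=(304,291,.016),we=(252,370,.016)))):
    c=load(f"pics/{n}0.npz")
    for k,p in pts.items(): print(n,k,ray(c,*p))
c=load("pics/scene0.npz"); d=c['p'][240:300,315:385]; cv2.imwrite("pics/c1.png",cv2.resize(d[:,:,::-1],None,fx=6,fy=6,interpolation=3))
d=c['p'][140:195,295:400]; cv2.imwrite("pics/c2.png",cv2.resize(d[:,:,::-1],None,fx=7,fy=7,interpolation=3))
E
```

```text
scene o1 [0.356  0.0029 0.01  ]
scene o2 [0.3643 0.106  0.01  ]
scene o3 [ 0.5374 -0.0696  0.01  ]
scene o4 [0.7735 0.0265 0.01  ]
scene wh [0.5273 0.2322 0.016 ]
scene we [0.5614 0.3877 0.016 ]
scene bottle [ 0.605  -0.3272  0.    ]
scene petri [ 0.7544 -0.3235  0.    ]
scene beaker [ 0.463  -0.3294  0.    ]
side a [0.7661 0.0369 0.01  ]
side b [ 0.5293 -0.0559  0.01  ]
side c [0.3508 0.0098 0.01  ]
side d [0.3575 0.1138 0.01  ]
side wj1 [0.5294 0.1869 0.016 ]
side wj2 [0.4777 0.2003 0.016 ]
side we [0.5489 0.3976 0.016 ]
```

The outlet farthest right is scene (235,224), world about (0.535,-0.065). The other three have higher y, so I'll choose that one and check it in a close wrist view.

```bash
cat >> h.py <<'E'
from scipy.spatial.transform import Rotation as Ro
def plan(cp,yaw0,target,yaw1,n,sub=None):
    """level tool: rows from (cp,yaw0) to (target,yaw1) in n equal rows; yaw=world yaw of tool x, deg"""
    cp=np.array(cp,float); t=np.array(target,float); out=[]
    dy=(yaw1-yaw0)/n; d=(t-cp)/n
    for i in range(n):
        a=np.radians(yaw0+dy*i); x=np.array([np.cos(a),np.sin(a),0]); y=np.array([np.sin(a),-np.cos(a),0])
        out.append([round(float(q),3) for q in (d@x/.05,d@y/.05,-d[2]/.05,-dy/30)])
    return out
def st(s):
    R=Ro.from_rotvec(s['tool_rot']).as_matrix()
    return s['position'],np.degrees(np.arctan2(R[1,0],R[0,0])),R[:,2]
E
python3 - <<'E'
from h import *
from rig import r
c=r.camera_params("wrist"); s=r.read_state(); p,y,z=st(s); print(p,y,z)
print(c['fx'],c['cx'],c['cy'])
R=Ro.from_rotvec(s['tool_rot']).as_matrix()
print("cam in tool",R.T@(-c['R'].T@c['t']-p), "cam axes in tool", (c['R']@R).round(2))
for q in plan(p,y,[.5,.1,.33],100,16): print(q)
E
```

```text
[0.26503146 0.6202212  0.23042901] 156.86346320291466 [-5.04730899e-04 -1.56141115e-03 -9.99998654e-01]
337.92894775676524 276.43185078195717 209.65866685843218
cam in tool [ 0.07113583  0.00019527 -0.14159136] cam axes in tool [[ 0.    1.   -0.  ]
 [-0.96  0.   -0.28]
 [-0.28  0.    0.96]]
[-0.526, -0.483, -0.124, 0.118]
[-0.554, -0.449, -0.124, 0.118]
[-0.581, -0.414, -0.124, 0.118]
[-0.606, -0.377, -0.124, 0.118]
[-0.628, -0.339, -0.124, 0.118]
[-0.648, -0.299, -0.124, 0.118]
[-0.665, -0.258, -0.124, 0.118]
[-0.68, -0.217, -0.124, 0.118]
[-0.692, -0.174, -0.124, 0.118]
[-0.701, -0.131, -0.124, 0.118]
[-0.708, -0.087, -0.124, 0.118]
[-0.712, -0.043, -0.124, 0.118]
[-0.714, 0.001, -0.124, 0.118]
[-0.712, 0.045, -0.124, 0.118]
[-0.708, 0.089, -0.124, 0.118]
[-0.701, 0.133, -0.124, 0.118]
```

Emit:
move_arm --plan '[{"rot": [0, 0, 0.118], "xyz": [-0.526, -0.483, -0.124], "claw": -1}, {"rot": [0, 0, 0.118], "xyz": [-0.554, -0.449, -0.124], "claw": -1}, {"rot": [0, 0, 0.118], "xyz": [-0.581, -0.414, -0.124], "claw": -1}, {"rot": [0, 0, 0.118], "xyz": [-0.606, -0.377, -0.124], "claw": -1}, {"rot": [0, 0, 0.118], "xyz": [-0.628, -0.339, -0.124], "claw": -1}, {"rot": [0, 0, 0.118], "xyz": [-0.648, -0.299, -0.124], "claw": -1}, {"rot": [0, 0, 0.118], "xyz": [-0.665, -0.258, -0.124], "claw": -1}, {"rot": [0, 0, 0.118], "xyz": [-0.68, -0.217, -0.124], "claw": -1}]'

```text
clock: 0.77
position: [0.3831, 0.3588, 0.2809]
tool_rot: [-1.368, -2.828, 0.001]
contact_force: [0.7, 0.3, 0.3]
width: 1.004
grip_force: 0.0
```

Emit:
move_arm --plan '[{"rot": [0, 0, 0.118], "xyz": [-0.692, -0.174, -0.124], "claw": -1}, {"rot": [0, 0, 0.118], "xyz": [-0.701, -0.131, -0.124], "claw": -1}, {"rot": [0, 0, 0.118], "xyz": [-0.708, -0.087, -0.124], "claw": -1}, {"rot": [0, 0, 0.118], "xyz": [-0.712, -0.043, -0.124], "claw": -1}, {"rot": [0, 0, 0.118], "xyz": [-0.714, 0, -0.124], "claw": -1}, {"rot": [0, 0, 0.118], "xyz": [-0.712, 0.045, -0.124], "claw": -1}, {"rot": [0, 0, 0.118], "xyz": [-0.708, 0.089, -0.124], "claw": -1}, {"rot": [0, 0, 0.118], "xyz": [-0.701, 0.133, -0.124], "claw": -1}]'

```text
clock: 1.43
position: [0.5011, 0.0991, 0.3307]
tool_rot: [-2.018, -2.407, 0.0]
contact_force: [0.9, 0.9, 0.2]
width: 0.997
grip_force: 0.0
```

```bash
python3 - <<'E'
from h import *
from rig import r
s=r.read_state(); print(st(s),s['joints'],s['clock'])
c=r.camera_params("wrist"); p,d=r.get_image("wrist"); np.savez("pics/w1.npz",p=p,d=d,**c)
cv2.imwrite("pics/w1.png",p[:,:,::-1])
E
```

```text
(array([0.50110368, 0.09906565, 0.33065749]), np.float64(100.04965416247057), array([-3.66119828e-04,  2.14475187e-04, -9.99999910e-01])) [-0.73760971  0.11295515  0.46627355  1.83683202 -0.0546252   1.20457104
 -0.07890603] 1.4333
```

View pics/w1.png

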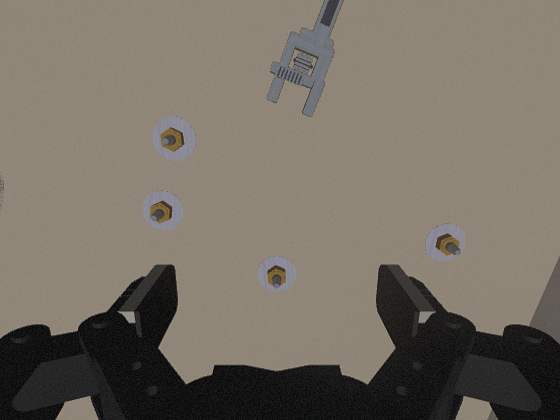

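```bash
python3 - <<'E'
from h import *
c=load("pics/w1.npz")
print([ray(c,u,v,z).round(4) for u,v,z in ((276,274,.0135),(272,100,.016),(309,116,.016),(330,20,.017))])
for q in plan([.5011,.0991,.3307],100,[.542,-.105,.12],100,8)[:1]: print(q)
E
```

```text
[array([ 0.528 , -0.0595,  0.0135]), array([0.4798, 0.1831, 0.016 ]), array([0.5306, 0.172 , 0.016 ]), array([0.533 , 0.2859, 0.017 ])]
[-0.52, 0.012, 0.527, -0.0]
```

Emit:
move_arm --plan '[{"rot": [0, 0, 0], "xyz": [-0.5, 0, 0.52], "claw": -1}, {"rot": [0, 0, 0], "xyz": [-0.5, 0, 0.52], "claw": -1}, {"rot": [0, 0, 0], "xyz": [-0.5, 0, 0.52], "claw": -1}, {"rot": [0, 0, 0], "xyz": [-0.5, 0, 0.52], "claw": -1}, {"rot": [0, 0, 0], "xyz": [-0.5, 0, 0.52], "claw": -1}, {"rot": [0, 0, 0], "xyz": [-0.5, 0, 0.52], "claw": -1}, {"rot": [0, 0, 0], "xyz": [-0.5, 0, 0.52], "claw": -1}, {"rot": [0, 0, 0], "xyz": [-0.5, 0, 0.52], "claw": -1}]'

```text
clock: 2.15
position: [0.5363, -0.0967, 0.121]
tool_rot: [-2.014, -2.411, 0.0]
contact_force: [0.1, -0.2, 0.4]
width: 1.002
grip_force: 0.0
```

```bash
python3 - <<'E'
from h import *
from rig import r
s=r.read_state(); print(st(s),s['joints'],s['clock'])
c=r.camera_params("wrist"); p,d=r.get_image("wrist"); np.savez("pics/w2.npz",p=p,d=d,**c)
u,v,_=(lambda X:(c['fx']*X[0]/X[2]+c['cx'],c['fy']*X[1]/X[2]+c['cy'],0))(c['R']@np.array([.528,-.0595,.0135])+c['t'])
print(u,v); u=int(u);v=int(v)
cv2.imwrite("pics/w2.png",cv2.resize(p[max(v-60,0):v+60,u-70:u+70,::-1],None,fx=5,fy=5,interpolation=2))
E
```

```text
(array([ 0.53631395, -0.09670217,  0.12097746]), np.float64(100.2668889889452), array([-4.35907447e-04,  3.83912806e-05, -9.99999904e-01])) [-0.3261822   0.43784384  0.49596142  1.99304403 -0.29099539  0.77986913
  0.51854894] 2.15
275.2549063417682 159.01426697571594
```

View pics/w2.png

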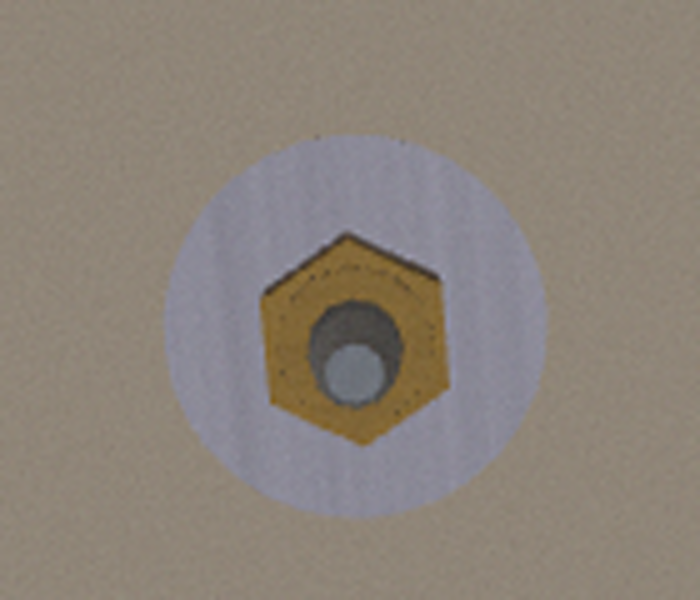

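The nut is clear: corners at crop (262,297), (271,404), (364,445), (449,387), (441,281), (350,240). The rosette centre is at (355,326).

```bash
python3 - <<'E'
from h import *
np.set_printoptions(precision=4,suppress=True)
c=load("pics/w2.npz")
P=np.array([ray(c,205+(a+.5)/5-.5,99+(b+.5)/5-.5,.0135)[:2] for a,b in ((262,297),(271,404),(364,445),(449,387),(441,281),(350,240))])
m=P.mean(0); D=P-m; an=np.degrees(np.arctan2(D[:,1],D[:,0])); print(m,np.hypot(*D.T),an, an%60)
print("rosette",ray(c,205+355/5,99+326/5,0))
for q in plan([.5363,-.0967,.121],100,[.525,.22,.2],86,12): print(q)
E
```

```text
[ 0.5295 -0.0654] [0.0154 0.0157 0.0154 0.0153 0.0154 0.0151] [ 164.0329 -134.0959  -75.3532  -15.0567   46.6422  103.6498] [44.0329 45.9041 44.6468 44.9433 46.6422 43.6498]
rosette [ 0.5296 -0.0651  0.    ]
[0.523, 0.073, -0.132, 0.039]
[0.524, 0.062, -0.132, 0.039]
[0.526, 0.052, -0.132, 0.039]
[0.527, 0.041, -0.132, 0.039]
[0.527, 0.03, -0.132, 0.039]
[0.528, 0.02, -0.132, 0.039]
[0.528, 0.009, -0.132, 0.039]
[0.528, -0.002, -0.132, 0.039]
[0.528, -0.013, -0.132, 0.039]
[0.528, -0.023, -0.132, 0.039]
[0.527, -0.034, -0.132, 0.039]
[0.526, -0.045, -0.132, 0.039]
```

Emit:
move_arm --plan '[{"rot": [0, 0, 0.06], "xyz": [0.7, 0.07, -0.2], "claw": -1}, {"rot": [0, 0, 0.06], "xyz": [0.7, 0.06, -0.2], "claw": -1}, {"rot": [0, 0, 0.06], "xyz": [0.7, 0.05, -0.2], "claw": -1}, {"rot": [0, 0, 0.06], "xyz": [0.7, 0.04, -0.2], "claw": -1}, {"rot": [0, 0, 0.06], "xyz": [0.7, 0.02, -0.2], "claw": -1}, {"rot": [0, 0, 0.06], "xyz": [0.7, 0, -0.2], "claw": -1}, {"rot": [0, 0, 0.06], "xyz": [0.7, -0.02, -0.2], "claw": -1}, {"rot": [0, 0, 0.06], "xyz": [0.7, -0.04, -0.2], "claw": -1}]'

```text
clock: 2.87
position: [0.5254, 0.1864, 0.203]
tool_rot: [-2.302, -2.138, 0.001]
contact_force: [1.1, -0.4, 0.4]
width: 1.0
grip_force: 0.0
```

Emit:
move_arm --plan '[{"rot": [0, 0, 0], "xyz": [0.6, 0, -0.2], "claw": -1}, {"rot": [0, 0, 0], "xyz": [0.6, 0, -0.2], "claw": -1}, {"rot": [0, 0, 0], "xyz": [0, 0, 0], "claw": -1}, {"rot": [0, 0, 0], "xyz": [0, 0, 0], "claw": -1}, {"rot": [0, 0, 0], "xyz": [0, 0, 0], "claw": -1}, {"rot": [0, 0, 0], "xyz": [0, 0, 0], "claw": -1}, {"rot": [0, 0, 0], "xyz": [0, 0, 0], "claw": -1}, {"rot": [0, 0, 0], "xyz": [0, 0, 0], "claw": -1}]'

```text
clock: 3.53
position: [0.5307, 0.2429, 0.2223]
tool_rot: [-2.303, -2.137, 0.001]
contact_force: [0.9, 0.3, -0.4]
width: 1.001
grip_force: 0.0
```

```bash
python3 - <<'E'
from h import *
from rig import r
s=r.read_state(); print(st(s),s['joints'],s['clock'])
c=r.camera_params("wrist"); p,d=r.get_image("wrist"); np.savez("pics/w3.npz",p=p,d=d,**c)
cv2.imwrite("pics/w3.png",cv2.resize(p[:380,150:430,::-1],None,fx=1.55,fy=1.55,interpolation=2))
E
```

```text
(array([0.53066473, 0.24285573, 0.22227826]), np.float64(85.70983402530953), array([-4.99629942e-04, -4.20465557e-04, -9.99999787e-01])) [-0.95556089  0.36796298  0.53987386  1.81766788 -0.21907876  1.01608711
 -0.40374548] 3.5333
```

View pics/w3.png

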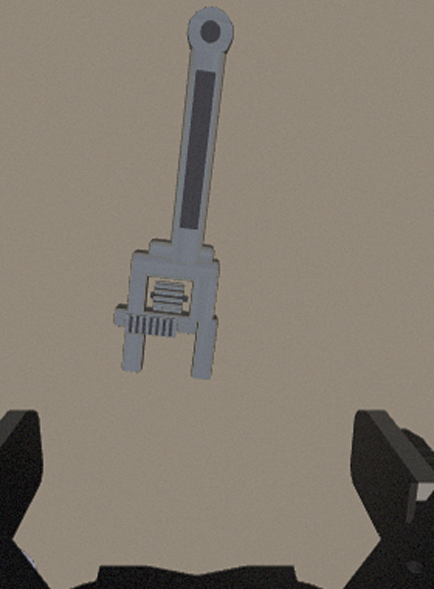

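```bash
python3 - <<'E'
from h import *
np.set_printoptions(precision=4,suppress=True)
c=load("pics/w3.npz")
f=lambda a,b,z: ray(c,150+(a+.5)/1.55-.5,(b+.5)/1.55-.5,z)[:2]
B=f(210,31,.017); H=f(187.5,243,.017); S1=f(204.5,71,.017);S2=f(188.5,229,.017)
for a,b in ((B,H),(S1,S2),(B,S2)): print(a,b,np.degrees(np.arctan2(*(b-a)[::-1])),np.linalg.norm(b-a))
h=np.arctan2(*(S2-B)[::-1]); x=np.array([np.cos(h),np.sin(h)]); y=np.array([-x[1],x[0]])
O=B+.207*x; print("mouth from boss",O)
for n,p in (("fix tip in",(192,378)),("fix tip out",(211,379)),("mov tip in",(141,373)),("mov tip out",(122,372)),("worm",(170,296))):
    q=f(*p,.016)-O; print(n,q@x,q@y)
print("grip",O-.1*x)
E
```

```text
[0.5493 0.3945] [0.5261 0.2707] -100.61963185505772 0.12597486554058618
[0.5445 0.3731] [0.5275 0.2797] -100.35533682806317 0.09494985456471743
[0.5493 0.3945] [0.5275 0.2797] -100.77460982322076 0.11683245368357045
mouth from boss [0.5106 0.1911]
fix tip in 0.013815910241701356 0.0139106242440845
fix tip out 0.013041304753166302 0.02743658641323589
mov tip in 0.014138085233371194 -0.022469639708089812
mov tip out 0.014909485911639065 -0.03592255936676957
worm -0.04387808206328885 -0.007588458233281549
grip [0.5293 0.2894]
```

```bash
python3 - <<'E'
from h import *
print(*plan([.5307,.2429,.2223],85.7,[.5293,.2894,.03],79.3,8),sep="\n")
E
```

```text
[0.116, -0.012, 0.481, 0.027]
[0.115, -0.014, 0.481, 0.027]
[0.115, -0.015, 0.481, 0.027]
[0.115, -0.017, 0.481, 0.027]
[0.115, -0.019, 0.481, 0.027]
[0.115, -0.02, 0.481, 0.027]
[0.114, -0.022, 0.481, 0.027]
[0.114, -0.023, 0.481, 0.027]
```

Emit:
move_arm --plan '[{"rot": [0, 0, 0.027], "xyz": [0.116, -0.012, 0.48], "claw": -1}, {"rot": [0, 0, 0.027], "xyz": [0.115, -0.014, 0.48], "claw": -1}, {"rot": [0, 0, 0.027], "xyz": [0.115, -0.015, 0.48], "claw": -1}, {"rot": [0, 0, 0.027], "xyz": [0.115, -0.017, 0.48], "claw": -1}, {"rot": [0, 0, 0.027], "xyz": [0.115, -0.019, 0.48], "claw": -1}, {"rot": [0, 0, 0.027], "xyz": [0.115, -0.02, 0.48], "claw": -1}, {"rot": [0, 0, 0.027], "xyz": [0.114, -0.022, 0.48], "claw": -1}, {"rot": [0, 0, 0.027], "xyz": [0.114, -0.023, 0.48], "claw": -1}]'

```text
clock: 4.25
position: [0.5294, 0.2905, 0.0293]
tool_rot: [2.419, 2.004, 0.0]
contact_force: [-0.1, 1.0, -1.2]
width: 1.0
grip_force: 0.0
```

```bash
python3 - <<'E'
from h import *
from rig import r
p,y,z=st(r.read_state()); print(p,y,z)
print(*plan(p,y,[.5293,.2894,.005],79.3,4),sep="\n")
E
```

```text
[0.52935385 0.29051097 0.02932622] 79.2634926556046 [ 9.17727142e-05 -5.03162575e-05 -9.99999995e-01]
[-0.006, 0.001, 0.122, -0.0]
[-0.006, 0.001, 0.122, -0.0]
[-0.006, 0.001, 0.122, -0.0]
[-0.006, 0.001, 0.122, -0.0]
```

Emit:
move_arm --plan '[{"rot": [0, 0, 0], "xyz": [-0.006, 0, 0.122], "claw": -1}, {"rot": [0, 0, 0], "xyz": [-0.006, 0, 0.122], "claw": -1}, {"rot": [0, 0, 0], "xyz": [-0.006, 0, 0.122], "claw": -1}, {"rot": [0, 0, 0], "xyz": [-0.006, 0, 0.122], "claw": 0.5}, {"rot": [0, 0, 0], "xyz": [0, 0, 0], "claw": 1}, {"rot": [0, 0, 0], "xyz": [0, 0, 0], "claw": 1}, {"rot": [0, 0, 0], "xyz": [0, 0, 0], "claw": 1}, {"rot": [0, 0, 0], "xyz": [0, 0, 0], "claw": 1}]' --squeeze 80

```text
clock: 4.92
position: [0.5295, 0.2897, 0.0068]
tool_rot: [2.418, 2.005, 0.002]
contact_force: [0.4, 0.6, 0.1]
width: 0.302
grip_force: 0.0
```

Emit:
move_arm --plan '[{"rot": [0, 0, 0], "xyz": [0, 0, 0], "claw": 1}, {"rot": [0, 0, 0], "xyz": [0, 0, 0], "claw": 1}, {"rot": [0, 0, 0], "xyz": [0, 0, 0], "claw": 1}, {"rot": [0, 0, 0], "xyz": [0, 0, 0], "claw": 1}, {"rot": [0, 0, 0], "xyz": [0, 0, 0], "claw": 1}, {"rot": [0, 0, 0], "xyz": [0, 0, 0], "claw": 1}, {"rot": [0, 0, 0], "xyz": [0, 0, 0], "claw": 1}, {"rot": [0, 0, 0], "xyz": [0, 0, 0], "claw": 1}]'

```text
clock: 5.58
position: [0.5297, 0.2898, 0.0072]
tool_rot: [-2.418, -2.005, -0.003]
contact_force: [-0.7, -0.6, 4.9]
width: 0.233
grip_force: 78.8
```

```bash
python3 - <<'E'
from h import *
print(*plan([.5297,.2898,.0135],79.3,[.4907,.0911,.0135],105,13),sep="\n")
E
```

```text
[-0.312, -0.002, -0.0, -0.066]
[-0.311, -0.013, -0.0, -0.066]
[-0.311, -0.024, -0.0, -0.066]
[-0.31, -0.034, -0.0, -0.066]
[-0.308, -0.045, -0.0, -0.066]
[-0.307, -0.056, -0.0, -0.066]
[-0.304, -0.066, -0.0, -0.066]
[-0.302, -0.077, -0.0, -0.066]
[-0.299, -0.087, -0.0, -0.066]
[-0.296, -0.097, -0.0, -0.066]
[-0.292, -0.107, -0.0, -0.066]
[-0.289, -0.117, -0.0, -0.066]
[-0.284, -0.127, -0.0, -0.066]
```

Emit:
move_arm --plan '[{"rot": [0, 0, 0], "xyz": [0, 0, -0.1], "claw": 1}, {"rot": [0, 0, 0], "xyz": [0, 0, -0.1], "claw": 1}, {"rot": [0, 0, -0.066], "xyz": [-0.312, -0.002, 0], "claw": 1}, {"rot": [0, 0, -0.066], "xyz": [-0.311, -0.013, 0], "claw": 1}, {"rot": [0, 0, -0.066], "xyz": [-0.311, -0.024, 0], "claw": 1}, {"rot": [0, 0, -0.066], "xyz": [-0.31, -0.034, 0], "claw": 1}, {"rot": [0, 0, -0.066], "xyz": [-0.308, -0.045, 0], "claw": 1}, {"rot": [0, 0, -0.066], "xyz": [-0.307, -0.056, 0], "claw": 1}]'

```text
clock: 6.25
position: [0.5107, 0.197, 0.0163]
tool_rot: [-2.195, -2.247, 0.0]
contact_force: [-0.3, 0.2, -4.2]
width: 0.228
grip_force: 79.0
```

Emit:
move_arm --plan '[{"rot": [0, 0, -0.066], "xyz": [-0.304, -0.066, 0], "claw": 1}, {"rot": [0, 0, -0.066], "xyz": [-0.302, -0.077, 0], "claw": 1}, {"rot": [0, 0, -0.066], "xyz": [-0.299, -0.087, 0], "claw": 1}, {"rot": [0, 0, -0.066], "xyz": [-0.296, -0.097, 0], "claw": 1}, {"rot": [0, 0, -0.066], "xyz": [-0.292, -0.107, 0], "claw": 1}, {"rot": [0, 0, -0.066], "xyz": [-0.289, -0.117, 0], "claw": 1}, {"rot": [0, 0, -0.066], "xyz": [-0.284, -0.127, 0], "claw": 1}, {"rot": [0, 0, 0], "xyz": [0, 0, 0], "claw": 1}]'

```text
clock: 6.92
position: [0.4892, 0.0867, 0.0163]
tool_rot: [1.914, 2.491, -0.004]
contact_force: [1.2, -1.4, -4.7]
width: 0.227
grip_force: 78.9
```

```bash
python3 - <<'E'
from h import *
from rig import r
s=r.read_state();p,y,z=st(s); print(p,y,z,s['contact_force'],s['width'],s['joints'])
print(*plan(p,y,[.5062,.0332,p[2]],105,6),sep="\n")
P,d=r.get_image("side"); c=r.camera_params("side"); np.savez("pics/s2.npz",p=P,d=d,**c)
cv2.imwrite("pics/s2.png",cv2.resize(P[150:300,220:420,::-1],None,fx=4,fy=4,interpolation=2))
E
```

```text
[0.48916119 0.08673187 0.01630992] 104.90648913603744 [-0.00137518 -0.00201462 -0.99999703] [ 1.21483729 -1.40849991 -4.73215916] 0.22701995267853836 [-0.51826775  0.53310371  0.26856654  2.14111352 -0.28085646  0.50178718
  0.22260752]
[-0.187, 0.009, -0.0, -0.001]
[-0.187, 0.009, -0.0, -0.001]
[-0.187, 0.009, -0.0, -0.001]
[-0.187, 0.009, -0.0, -0.001]
[-0.187, 0.009, -0.0, -0.001]
[-0.187, 0.009, -0.0, -0.001]
```

View pics/s2.png

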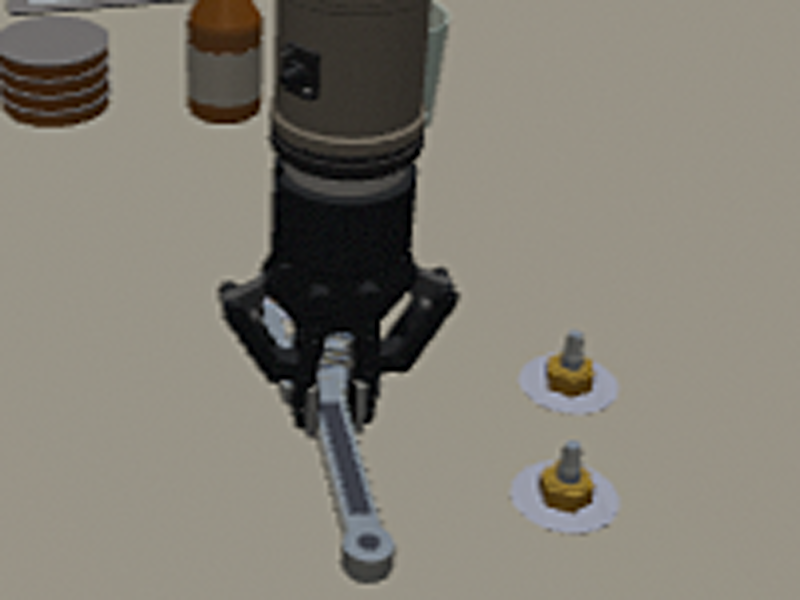

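```bash
python3 - <<'E'
from h import *
from rig import r
s=r.read_state(); p,y,_=st(s); c=r.camera_params("wrist"); P,d=r.get_image("wrist"); c.update(p=P,d=d)
X=cloud(c).reshape(-1,3)[d.ravel()>0]; a=np.radians(y); x=np.array([np.cos(a),np.sin(a)])
q=(X[:,:2]-p[:2]); l=q@x; t=q@[x[1],-x[0]]
for l0 in np.arange(-.12,.13,.01):
    m=(abs(l-l0)<.005)&(abs(t)<.04)&(X[:,2]>.008)&(X[:,2]<.045)
    if m.sum()>5: print(round(l0,3),m.sum(),np.median(X[m,2]).round(4),np.median(t[m]).round(4))
E
```

```text
-0.05 162 0.0203 -0.004
-0.04 1063 0.024 0.0001
-0.03 962 0.0245 -0.0003
-0.02 931 0.0249 -0.0008
-0.01 941 0.0251 -0.0008
-0.0 1101 0.0254 -0.0004
0.01 2750 0.0278 -0.0006
0.02 1142 0.0252 -0.0008
0.03 1197 0.0252 -0.0008
0.04 1280 0.0252 -0.0008
0.05 1346 0.0252 -0.0006
0.06 1470 0.0252 -0.0004
0.07 1514 0.0253 -0.0004
0.08 1664 0.0253 -0.0004
0.09 1758 0.0251 -0.0004
0.1 2130 0.0253 -0.0004
0.11 888 0.0254 -0.0004
```

Wrench is level and lifted 8 mm. I'll drop it to about 4 mm and slide it on.

Emit:
move_arm --plan '[{"rot": [0, 0, 0], "xyz": [-0.12, 0.006, 0.08], "claw": 1}, {"rot": [0, 0, 0], "xyz": [-0.15, 0.008, 0], "claw": 1}, {"rot": [0, 0, 0], "xyz": [-0.15, 0.008, 0], "claw": 1}, {"rot": [0, 0, 0], "xyz": [-0.15, 0.008, 0], "claw": 1}, {"rot": [0, 0, 0], "xyz": [-0.15, 0.008, 0], "claw": 1}, {"rot": [0, 0, 0], "xyz": [-0.15, 0.008, 0], "claw": 1}, {"rot": [0, 0, 0], "xyz": [-0.12, 0.006, 0], "claw": 1}, {"rot": [0, 0, 0], "xyz": [-0.1, 0, 0], "claw": 1}]'

```text
clock: 7.68
position: [0.5073, 0.0378, 0.0121]
tool_rot: [1.912, 2.493, -0.0]
contact_force: [-0.2, -0.7, -4.3]
width: 0.233
grip_force: 78.9
```

```bash
python3 - <<'E'
from h import *
from rig import r
s=r.read_state();p,y,z=st(s); print(p,y,s['contact_force'],s['wrist_torque'])
print(*plan(p,y,[.5062,.0332,p[2]-.005],105,1),sep="\n")
E
```

```text
[0.50730885 0.03779573 0.0121284 ] 105.03460513313772 [-0.23869722 -0.68448059 -4.27081517] [ 0.03118267 -0.03900495  0.04146295]
[-0.083, -0.045, 0.1, 0.001]
```

Emit:
move_arm --plan '[{"rot": [0, 0, 0], "xyz": [-0.04, -0.022, 0], "claw": 1}, {"rot": [0, 0, 0], "xyz": [-0.043, -0.023, 0], "claw": 1}, {"rot": [0, 0, 0], "xyz": [0, 0, 0.04], "claw": 1}, {"rot": [0, 0, 0], "xyz": [0, 0, 0.045], "claw": 1}, {"rot": [0, 0, 0], "xyz": [0, 0, 0], "claw": 1}, {"rot": [0, 0, 0], "xyz": [0, 0, 0], "claw": 1}, {"rot": [0, 0, 0], "xyz": [0, 0, 0], "claw": 0.2}, {"rot": [0, 0, 0], "xyz": [0, 0, 0], "claw": -0.5}]'

```text
clock: 8.35
position: [0.5064, 0.0345, 0.0082]
tool_rot: [1.91, 2.494, 0.001]
contact_force: [-0.0, 0.4, 0.4]
width: 0.499
grip_force: 0.0
```

Emit:
move_arm --plan '[{"rot": [0, 0, 0], "xyz": [0, 0, 0], "claw": -0.5}, {"rot": [0, 0, 0], "xyz": [0, 0, 0], "claw": -0.5}, {"rot": [0, 0, 0], "xyz": [0, 0, -0.3], "claw": 0}, {"rot": [0, 0, 0], "xyz": [0, 0, -0.6], "claw": 1}, {"rot": [0, 0, 0], "xyz": [0, 0, -0.6], "claw": 1}, {"rot": [0, 0, 0], "xyz": [0, 0, -0.6], "claw": 1}, {"rot": [0, 0, 0], "xyz": [0, 0, 0], "claw": 1}, {"rot": [0, 0, 0], "xyz": [0, 0, 0], "claw": 1}]'

```text
clock: 9.02
position: [0.5073, 0.0346, 0.1146]
tool_rot: [1.909, 2.492, 0.006]
contact_force: [0.4, 0.5, -0.5]
width: 0.0
grip_force: 0.0
```

```bash
python3 - <<'E'
from h import *
from rig import r
s=r.read_state(); print(st(s),s['joints'],s['clock'])
c=r.camera_params("wrist"); p,d=r.get_image("wrist"); np.savez("pics/w4.npz",p=p,d=d,**c)
cv2.imwrite("pics/w4.png",cv2.resize(p[140:,140:420,::-1],None,fx=2,fy=2,interpolation=2))
E
```

```text
(array([0.50728525, 0.03458818, 0.11459361]), np.float64(105.09106755528862), array([ 0.00416841,  0.00139102, -0.99999034])) [-0.474042    0.37086109  0.34608934  2.07656408 -0.18894175  0.71887517
  0.25595853] 9.0167
```

View pics/w4.png

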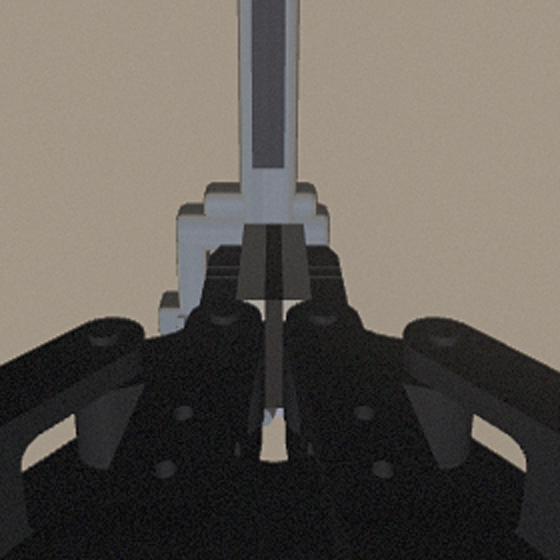

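```bash
python3 - <<'E'
from h import *
np.set_printoptions(precision=4,suppress=True)
c=load("pics/w4.npz"); X=cloud(c)
f=lambda a,b,z: ray(c,140+(a+.5)/2-.5,140+(b+.5)/2-.5,z)[:2]
S2=f(267.5,168,.017); T=f(269,10,.017)   # strip end, strip axis far
h=np.arctan2(*(S2-T)[::-1]); x=np.array([np.cos(h),np.sin(h)]); y=np.array([-x[1],x[0]])
O=S2+.0902*x; print(np.degrees(h),"mouth",O,"nut in wrench",(np.array([.5295,-.0652])-O)@np.c_[x,y])
print("worm",O-.042*x-.0085*y)
for a,b in ((190,230),(310,195),(230,195),(268,190),(268,60)): print(X[140+b//2,140+a//2], f(a,b,.016)-O)
E
```

```text
-75.5480725397507 mouth [ 0.5298 -0.0618] nut in wrench [ 0.0032 -0.0012]
worm [ 0.5111 -0.0232]
[ 0.4854 -0.0073  0.015 ] [-0.0447  0.0551]
[0.5264 0.0181 0.0126] [-0.0041  0.0808]
[0.4967 0.0109 0.0146] [-0.0334  0.073 ]
[0.5101 0.0165 0.0156] [-0.02    0.0786]
[0.4973 0.0644 0.0158] [-0.0328  0.1264]
```

```bash
python3 - <<'E'
from h import *
from rig import r
p,y,_=st(r.read_state())
print(*plan(p,y,[.5091,-.0155,.028],104.6,6),sep="\n")
E
```

```text
[-0.163, -0.034, 0.284, 0.003]
[-0.163, -0.034, 0.284, 0.003]
[-0.163, -0.033, 0.284, 0.003]
[-0.163, -0.033, 0.284, 0.003]
[-0.164, -0.033, 0.284, 0.003]
[-0.164, -0.033, 0.284, 0.003]
```

Emit:
move_arm --plan '[{"rot": [0, 0, 0.003], "xyz": [-0.163, -0.034, 0.284], "claw": 1}, {"rot": [0, 0, 0.003], "xyz": [-0.163, -0.034, 0.284], "claw": 1}, {"rot": [0, 0, 0.003], "xyz": [-0.163, -0.033, 0.284], "claw": 1}, {"rot": [0, 0, 0.003], "xyz": [-0.163, -0.033, 0.284], "claw": 1}, {"rot": [0, 0, 0.003], "xyz": [-0.164, -0.033, 0.284], "claw": 1}, {"rot": [0, 0, 0.003], "xyz": [-0.164, -0.033, 0.284], "claw": 1}, {"rot": [0, 0, 0], "xyz": [0, 0, 0], "claw": 1}, {"rot": [0, 0, 0], "xyz": [0, 0, 0], "claw": 1}]'

```text
clock: 9.73
position: [0.5072, -0.0162, 0.0262]
tool_rot: [-1.922, -2.481, 0.004]
contact_force: [0.4, 0.5, -0.2]
width: -0.001
grip_force: 0.0
```

Emit:
move_arm --plan '[{"rot": [0, 0, 0], "xyz": [0, 0, 0.03], "claw": 1}, {"rot": [0, 0, 0], "xyz": [0, 0, 0.03], "claw": 1}, {"rot": [0, 0, 0], "xyz": [0, 0, 0.03], "claw": 1}, {"rot": [0, 0, 0], "xyz": [0, 0, 0.03], "claw": 1}, {"rot": [0, 0, 0], "xyz": [0, 0, 0.02], "claw": 1}, {"rot": [0, 0, 0], "xyz": [0, 0, 0], "claw": 1}, {"rot": [0, 0, 0], "xyz": [0, 0, 0], "claw": 1}, {"rot": [0, 0, 0], "xyz": [0, 0, 0], "claw": 1}]'

```text
clock: 10.4
position: [0.5093, -0.0151, 0.0216]
tool_rot: [1.922, 2.485, 0.002]
contact_force: [-1.8, 1.3, 8.8]
width: -0.004
grip_force: 4.9
```

Emit:
move_arm --plan '[{"rot": [0, 0, 0], "xyz": [-0.05, 0, 0.01], "claw": 1}, {"rot": [0, 0, 0], "xyz": [-0.06, 0, 0], "claw": 1}, {"rot": [0, 0, 0], "xyz": [-0.06, 0, 0], "claw": 1}, {"rot": [0, 0, 0], "xyz": [-0.06, 0, 0], "claw": 1}, {"rot": [0, 0, 0], "xyz": [-0.06, 0, 0], "claw": 1}, {"rot": [0, 0, 0], "xyz": [-0.03, 0, 0], "claw": 1}, {"rot": [0, 0, 0], "xyz": [0, 0, 0], "claw": 1}, {"rot": [0, 0, 0], "xyz": [0, 0, 0], "claw": 1}]'

```text
clock: 11.07
position: [0.5135, -0.0306, 0.0219]
tool_rot: [1.922, 2.485, 0.003]
contact_force: [-4.2, 1.2, 19.4]
width: 0.0
grip_force: 9.6
```

Emit:
move_arm --plan '[{"rot": [0, 0, 0], "xyz": [0, 0, -0.6], "claw": 1}, {"rot": [0, 0, 0], "xyz": [-0.2, 0, -0.6], "claw": 1}, {"rot": [0, 0, 0], "xyz": [-0.4, 0, -0.5], "claw": 1}, {"rot": [0, 0, 0], "xyz": [-0.4, 0, -0.3], "claw": 1}, {"rot": [0, 0, 0], "xyz": [-0.4, 0, 0], "claw": 1}, {"rot": [0, 0, 0], "xyz": [-0.2, 0, 0], "claw": 1}, {"rot": [0, 0, 0], "xyz": [0, 0, 0], "claw": 1}, {"rot": [0, 0, 0], "xyz": [0, 0, 0], "claw": 1}]'

```text
clock: 11.73
position: [0.5321, -0.1082, 0.1194]
tool_rot: [-1.922, -2.483, 0.001]
contact_force: [0.4, -0.0, -0.3]
width: -0.005
grip_force: 0.0
```

```bash
python3 - <<'E'
from h import *
from rig import r
s=r.read_state(); print(st(s),s['joints'],s['clock'])
c=r.camera_params("wrist"); p,d=r.get_image("wrist"); np.savez("pics/w5.npz",p=p,d=d,**c)
cv2.imwrite("pics/w5.png",cv2.resize(p[:270,160:400,::-1],None,fx=2.2,fy=2.2,interpolation=2))
E
```

```text
(array([ 0.53213666, -0.10817227,  0.11942171]), np.float64(104.50667917011013), array([-1.61512865e-03,  5.44208118e-04, -9.99998548e-01])) [-0.20147198  0.4185683   0.36147864  1.99111265 -0.20872211  0.76881579
  0.53565156] 11.7333
```

View pics/w5.png

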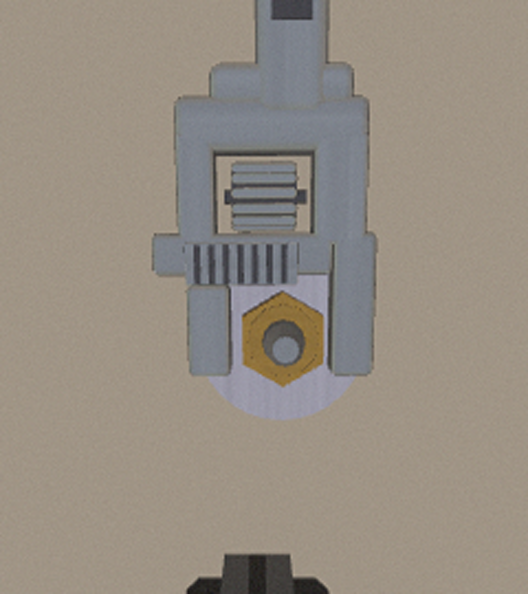

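The mouth encloses the nut (crop faces x=231 and 330, nut 243–323), and the stroke narrowed the gap. I'll measure it and plan the next strokes.

```bash
cat > m.py <<'E'
from h import *
def meas(c,pts,x0=160,y0=0,s=2.2):
    f=lambda a,b,z: ray(c,x0+(a+.5)/s-.5,y0+(b+.5)/s-.5,z)[:2]
    return [f(*p) for p in pts]
E
python3 - <<'E'
from m import *
from rig import r
np.set_printoptions(precision=4,suppress=True)
c=load("pics/w5.npz")
W,F1,F2,M1,M2,N=meas(c,[(264,196,.016),(331,285,.016),(331,372,.016),(231,290,.016),(231,370,.016),(283,338,.0135)])
h=np.arctan2(*(F2-F1)[::-1]);x=np.array([np.cos(h),np.sin(h)]);y=np.array([-x[1],x[0]])
print(np.degrees(h),"gap",(F1-M1)@y,(F2-M2)@y,"nut from fixed",(F1-N)@y,"tip-nut x",(F2-N)@x,"worm",W, "N",N)
p,yy,_=st(r.read_state()); print(*plan(p,yy,W.tolist()+[.0],104.6,1)) if 0 else None
T=np.r_[W-.009*x,.028]; print(T); print(*plan(p,yy,T,104.6,7),sep="\n")
E
```

```text
-73.9038902299372 gap 0.03214884763418207 0.033105189111150554 nut from fixed 0.015625292599344195 tip-nut x 0.011333183212192325 worm [ 0.5119 -0.0239] N [ 0.5292 -0.065 ]
[ 0.5095 -0.0153  0.028 ]
[0.271, 0.004, 0.261, -0.0]
[0.271, 0.004, 0.261, -0.0]
[0.271, 0.004, 0.261, -0.0]
[0.271, 0.004, 0.261, -0.0]
[0.271, 0.004, 0.261, -0.0]
[0.271, 0.004, 0.261, -0.0]
[0.271, 0.004, 0.261, -0.0]
```

Emit:
move_arm --plan '[{"rot": [0, 0, 0], "xyz": [0.271, 0.004, 0.26], "claw": 1}, {"rot": [0, 0, 0], "xyz": [0.271, 0.004, 0.26], "claw": 1}, {"rot": [0, 0, 0], "xyz": [0.271, 0.004, 0.26], "claw": 1}, {"rot": [0, 0, 0], "xyz": [0.271, 0.004, 0.26], "claw": 1}, {"rot": [0, 0, 0], "xyz": [0.271, 0.004, 0.26], "claw": 1}, {"rot": [0, 0, 0], "xyz": [0.271, 0.004, 0.26], "claw": 1}, {"rot": [0, 0, 0], "xyz": [0.271, 0.004, 0.2], "claw": 1}, {"rot": [0, 0, 0], "xyz": [0, 0, 0], "claw": 1}]'

```text
clock: 12.45
position: [0.5074, -0.0119, 0.0296]
tool_rot: [-1.911, -2.486, 0.004]
contact_force: [-0.2, 0.1, -0.3]
width: 0.002
grip_force: 0.0
```

Emit:
move_arm --plan '[{"rot": [0, 0, 0], "xyz": [0, 0, 0.05], "claw": 1}, {"rot": [0, 0, 0], "xyz": [0, 0, 0.03], "claw": 1}, {"rot": [0, 0, 0], "xyz": [0, 0, 0.03], "claw": 1}, {"rot": [0, 0, 0], "xyz": [0, 0, 0.02], "claw": 1}, {"rot": [0, 0, 0], "xyz": [0, 0, 0.02], "claw": 1}, {"rot": [0, 0, 0], "xyz": [0, 0, 0], "claw": 1}, {"rot": [0, 0, 0], "xyz": [0, 0, 0], "claw": 1}, {"rot": [0, 0, 0], "xyz": [0, 0, 0], "claw": 1}]'

```text
clock: 13.12
position: [0.5105, -0.0166, 0.0248]
tool_rot: [1.923, 2.484, 0.0]
contact_force: [-0.5, 0.4, -0.4]
width: 0.001
grip_force: 0.0
```

Emit:
move_arm --plan '[{"rot": [0, 0, 0], "xyz": [0.02, 0, 0.04], "claw": 1}, {"rot": [0, 0, 0], "xyz": [0, 0, 0.05], "claw": 1}, {"rot": [0, 0, 0], "xyz": [0, 0, 0.01], "claw": 1}, {"rot": [0, 0, 0], "xyz": [-0.05, 0, 0], "claw": 1}, {"rot": [0, 0, 0], "xyz": [-0.065, 0, 0], "claw": 1}, {"rot": [0, 0, 0], "xyz": [-0.065, 0, 0], "claw": 1}, {"rot": [0, 0, 0], "xyz": [-0.065, 0, 0], "claw": 1}, {"rot": [0, 0, 0], "xyz": [-0.065, 0, 0], "claw": 1}]'

```text
clock: 13.78
position: [0.5144, -0.0295, 0.0217]
tool_rot: [-1.921, -2.484, -0.003]
contact_force: [-7.8, 3.1, 28.5]
width: -0.002
grip_force: 14.5
```

Emit:
move_arm --plan '[{"rot": [0, 0, 0], "xyz": [0, 0, -0.12], "claw": 1}, {"rot": [0, 0, 0], "xyz": [0, 0, -0.08], "claw": 1}, {"rot": [0, 0, 0], "xyz": [0.17, 0, 0], "claw": 1}, {"rot": [0, 0, 0], "xyz": [0.18, 0, 0], "claw": 1}, {"rot": [0, 0, 0], "xyz": [0, 0, 0], "claw": 1}, {"rot": [0, 0, 0], "xyz": [0, 0, 0.08], "claw": 1}, {"rot": [0, 0, 0], "xyz": [0, 0, 0], "claw": 1}, {"rot": [0, 0, 0], "xyz": [0, 0, 0], "claw": 1}]'

```text
clock: 14.45
position: [0.5093, -0.0137, 0.0251]
tool_rot: [-1.922, -2.484, 0.001]
contact_force: [-0.9, -0.8, -0.5]
width: -0.001
grip_force: 0.0
```

```bash
python3 - <<'E'
from h import *
from rig import r
s=r.read_state();p,y,z=st(s);print(p,y,s['contact_force'])
w=np.array([.5119,-.0239]);x=np.array([.267,-.964]);yv=np.array([.964,.267]);print((p[:2]-w)@x,(p[:2]-w)@yv)
E
```

```text
[ 0.5092799  -0.01374071  0.02507894] 104.54266716105364 [-0.89407911 -0.78108455 -0.52063748]
-0.010493118528233819 0.00018675236039441883
```

Emit:
move_arm --plan '[{"rot": [0, 0, 0], "xyz": [-0.02, 0, 0.04], "claw": 1}, {"rot": [0, 0, 0], "xyz": [0, 0, 0.04], "claw": 1}, {"rot": [0, 0, 0], "xyz": [-0.05, 0, 0], "claw": 1}, {"rot": [0, 0, 0], "xyz": [-0.065, 0, 0], "claw": 1}, {"rot": [0, 0, 0], "xyz": [-0.065, 0, 0], "claw": 1}, {"rot": [0, 0, 0], "xyz": [-0.065, 0, 0], "claw": 1}, {"rot": [0, 0, 0], "xyz": [-0.065, 0, 0], "claw": 1}, {"rot": [0, 0, 0], "xyz": [-0.04, 0, 0], "claw": 1}]'

```text
clock: 15.12
position: [0.5139, -0.0308, 0.022]
tool_rot: [-1.921, -2.483, -0.001]
contact_force: [-3.9, 3.2, 10.6]
width: 0.002
grip_force: 5.2
```

Emit:
move_arm --plan '[{"rot": [0, 0, 0], "xyz": [0, 0, -0.12], "claw": 1}, {"rot": [0, 0, 0], "xyz": [0, 0, -0.08], "claw": 1}, {"rot": [0, 0, 0], "xyz": [0.17, 0, 0], "claw": 1}, {"rot": [0, 0, 0], "xyz": [0.18, 0, 0], "claw": 1}, {"rot": [0, 0, 0], "xyz": [0, 0, 0], "claw": 1}, {"rot": [0, 0, 0], "xyz": [0, 0, 0.1], "claw": 1}, {"rot": [0, 0, 0], "xyz": [0, 0, 0], "claw": 1}, {"rot": [0, 0, 0], "xyz": [0, 0, 0], "claw": 1}]'

```text
clock: 15.78
position: [0.5095, -0.0147, 0.0261]
tool_rot: [-1.922, -2.484, 0.001]
contact_force: [0.3, 0.3, -0.5]
width: 0.001
grip_force: 0.0
```

```bash
python3 - <<'E'
from h import *
from rig import r
s=r.read_state();p,y,z=st(s);print(p,y,s['contact_force'])
w=np.array([.5119,-.0239]);x=np.array([.267,-.964]);yv=np.array([.964,.267]);print((p[:2]-w)@x,(p[:2]-w)@yv)
E
```

```text
[ 0.50954028 -0.01468559  0.02614388] 104.5437031642565 [ 0.32949185  0.28826316 -0.47911525]
-0.00951273447295853 0.00018547458723696119
```

Emit:
move_arm --plan '[{"rot": [0, 0, 0], "xyz": [0, 0, 0.05], "claw": 1}, {"rot": [0, 0, 0], "xyz": [0, 0, 0.05], "claw": 1}, {"rot": [0, 0, 0], "xyz": [-0.05, 0, 0], "claw": 1}, {"rot": [0, 0, 0], "xyz": [-0.065, 0, 0], "claw": 1}, {"rot": [0, 0, 0], "xyz": [-0.065, 0, 0], "claw": 1}, {"rot": [0, 0, 0], "xyz": [-0.065, 0, 0], "claw": 1}, {"rot": [0, 0, 0], "xyz": [-0.06, 0, 0], "claw": 1}, {"rot": [0, 0, 0], "xyz": [0, 0, 0], "claw": 1}]'

```text
clock: 16.45
position: [0.5126, -0.0284, 0.022]
tool_rot: [-1.92, -2.482, -0.0]
contact_force: [-5.6, 3.7, 12.5]
width: 0.001
grip_force: 6.4
```

Emit:
move_arm --plan '[{"rot": [0, 0, 0], "xyz": [0, 0, -0.6], "claw": 1}, {"rot": [0, 0, 0], "xyz": [-0.2, 0, -0.6], "claw": 1}, {"rot": [0, 0, 0], "xyz": [-0.4, 0, -0.5], "claw": 1}, {"rot": [0, 0, 0], "xyz": [-0.4, 0, -0.3], "claw": 1}, {"rot": [0, 0, 0], "xyz": [-0.4, 0, 0], "claw": 1}, {"rot": [0, 0, 0], "xyz": [-0.2, 0, 0], "claw": 1}, {"rot": [0, 0, 0], "xyz": [0, 0, 0], "claw": 1}, {"rot": [0, 0, 0], "xyz": [0, 0, 0], "claw": 1}]'

```text
clock: 17.12
position: [0.5331, -0.1065, 0.1207]
tool_rot: [-1.923, -2.482, 0.001]
contact_force: [-0.0, 0.7, 0.3]
width: -0.004
grip_force: 0.0
```

```bash
python3 - <<'E'
from h import *
from rig import r
s=r.read_state(); print(st(s),s['joints'],s['clock'])
c=r.camera_params("wrist"); p,d=r.get_image("wrist"); np.savez("pics/w6.npz",p=p,d=d,**c)
cv2.imwrite("pics/w6.png",cv2.resize(p[:270,160:400,::-1],None,fx=2.2,fy=2.2,interpolation=2))
E
```

```text
(array([ 0.53305411, -0.10652588,  0.12073071]), np.float64(104.48562348530521), array([-1.84846033e-03,  4.16938291e-04, -9.99998205e-01])) [-0.20990992  0.41825296  0.36819156  1.98908656 -0.21127095  0.77254294
  0.53451839] 17.1167
```

View pics/w6.png

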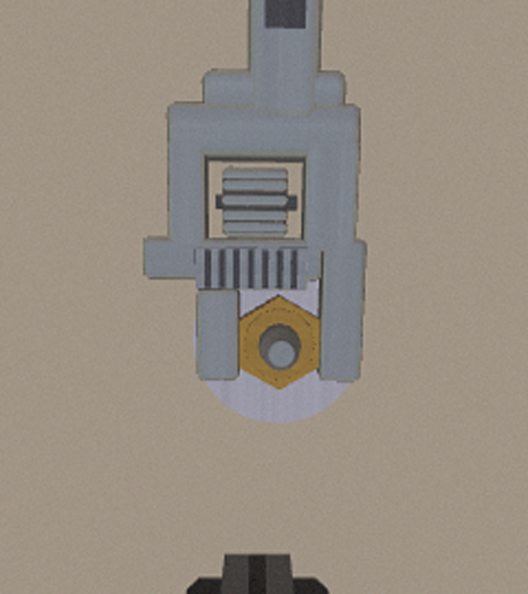

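The jaws now sit snugly on the nut (faces x≈240/321, nut 240–320). Next is gripping the handle.

```bash
python3 - <<'E'
from m import *
from rig import r
np.set_printoptions(precision=4,suppress=True)
c=load("pics/w6.npz")
F1,F2,M1,M2,N,S=meas(c,[(322,285,.016),(320.5,376,.016),(239.5,295,.016),(239.5,375,.016),(280,342,.0135),(286,27,.017)])
u=N-S; h=np.arctan2(*u[::-1])
print("gap",np.linalg.norm(F1-M1-((F1-M1)@u/(u@u))*u),np.linalg.norm(F2-M2-((F2-M2)@u/(u@u))*u),"N",N,"strip->nut",np.linalg.norm(u),np.degrees(h))
G=S+(S-N)/np.linalg.norm(u)*.01; print("G",G)
p,y,_=st(r.read_state())
print(*plan(p,y,[*G,.04],np.degrees(h)+180,8),sep="\n")
E
```

```text
gap 0.026612312799521892 0.02702508358798598 N [ 0.5295 -0.0651] strip->nut 0.09252075906167724 -76.03704021393145
G [0.5048 0.0344]
[0.357, 0.02, 0.202, 0.003]
[0.357, 0.019, 0.202, 0.003]
[0.357, 0.019, 0.202, 0.003]
[0.357, 0.019, 0.202, 0.003]
[0.357, 0.018, 0.202, 0.003]
[0.357, 0.018, 0.202, 0.003]
[0.357, 0.017, 0.202, 0.003]
[0.357, 0.017, 0.202, 0.003]
```

Emit:
move_arm --plan '[{"rot": [0, 0, 0.003], "xyz": [0.357, 0.02, 0.2], "claw": 0}, {"rot": [0, 0, 0.003], "xyz": [0.357, 0.019, 0.2], "claw": -0.6}, {"rot": [0, 0, 0.003], "xyz": [0.357, 0.019, 0.2], "claw": -0.6}, {"rot": [0, 0, 0.003], "xyz": [0.357, 0.019, 0.2], "claw": -0.6}, {"rot": [0, 0, 0.003], "xyz": [0.357, 0.018, 0.2], "claw": -0.6}, {"rot": [0, 0, 0.003], "xyz": [0.357, 0.018, 0.2], "claw": -0.6}, {"rot": [0, 0, 0.003], "xyz": [0.357, 0.017, 0.2], "claw": -0.6}, {"rot": [0, 0, 0.003], "xyz": [0.357, 0.017, 0.2], "claw": -0.6}]'

```text
clock: 17.83
position: [0.5044, 0.0359, 0.0405]
tool_rot: [-1.934, -2.473, 0.001]
contact_force: [0.2, -0.2, 0.6]
width: 0.803
grip_force: 0.0
```

```bash
python3 - <<'E'
from h import *
from rig import r
s=r.read_state();p,y,_=st(s);print(p,y,s['width'])
print(*plan(p,y,[.5048,.0344,.007],104,4),sep="\n")
E
```

```text
[0.50441334 0.03590254 0.04045465] 103.94133424509431 0.8025671920312166
[-0.008, 0.0, 0.167, -0.0]
[-0.008, 0.0, 0.167, -0.0]
[-0.008, 0.0, 0.167, -0.0]
[-0.008, 0.0, 0.167, -0.0]
```

Emit:
move_arm --plan '[{"rot": [0, 0, 0], "xyz": [-0.008, 0, 0.16], "claw": -0.6}, {"rot": [0, 0, 0], "xyz": [-0.008, 0, 0.16], "claw": -0.6}, {"rot": [0, 0, 0], "xyz": [-0.008, 0, 0.16], "claw": -0.6}, {"rot": [0, 0, 0], "xyz": [-0.008, 0, 0.16], "claw": 0}, {"rot": [0, 0, 0], "xyz": [0, 0, 0], "claw": 1}, {"rot": [0, 0, 0], "xyz": [0, 0, 0], "claw": 1}, {"rot": [0, 0, 0], "xyz": [0, 0, 0], "claw": 1}, {"rot": [0, 0, 0], "xyz": [0, 0, 0], "claw": 1}]' --squeeze 30

```text
clock: 18.5
position: [0.5062, 0.0312, 0.0099]
tool_rot: [1.939, 2.472, -0.0]
contact_force: [-0.6, -1.2, -1.2]
width: 0.247
grip_force: 30.0
```

Emit:
move_arm --plan '[{"rot": [0, 0, 0], "xyz": [0, 0, 0], "claw": 1}, {"rot": [0, 0, 0], "xyz": [0, 0, 0], "claw": 1}, {"rot": [0, 0, 0], "xyz": [0, 0, 0], "claw": 1}, {"rot": [0, 0, 0], "xyz": [0, 0, 0], "claw": 1}, {"rot": [0, 0, 0], "xyz": [0, 0, 0], "claw": 1}, {"rot": [0, 0, 0], "xyz": [0, 0, 0], "claw": 1}, {"rot": [0, 0, 0], "xyz": [0, 0, 0], "claw": 1}, {"rot": [0, 0, 0], "xyz": [0, 0, 0], "claw": 1}]'

```text
clock: 19.17
position: [0.5062, 0.0312, 0.0098]
tool_rot: [1.939, 2.472, -0.001]
contact_force: [-2.9, -4.8, 4.8]
width: 0.247
grip_force: 30.7
```

```bash
python3 - <<'E'
from h import *
from rig import r
s=r.read_state();p,y,_=st(s);print(p,y,s['width'],s['contact_force'],s['joints'])
N=np.array([.5295,-.0652]); v=p[:2]-N; R=np.hypot(*v); a0=np.degrees(np.arctan2(v[1],v[0])); print(R,a0)
n=24; da=61/n  # arc: world clockwise
y0=y
for i in range(1):
    q=N+R*np.array([np.cos(np.radians(a0-da)),np.sin(np.radians(a0-da))])
    print(plan(p,y,[*q,p[2]],y-da,1))
E
```

```text
[0.50618099 0.03122799 0.00984717] 103.78314998152428 0.24665868291494858 [-2.88466234 -4.81031838  4.80762773] [-0.40116058  0.55661573  0.27053634  2.12022088 -0.29782159  0.50010493
  0.33379592]
0.09920752208913824 103.59473619779659
[[-0.002, 0.088, -0.0, 0.085]]
```

Emit:
move_arm --plan '[{"rot": [0, 0, 0.085], "xyz": [-0.002, 0.088, 0], "claw": 1}, {"rot": [0, 0, 0.085], "xyz": [-0.002, 0.088, 0], "claw": 1}, {"rot": [0, 0, 0.085], "xyz": [-0.002, 0.088, 0], "claw": 1}, {"rot": [0, 0, 0.085], "xyz": [-0.002, 0.088, 0], "claw": 1}, {"rot": [0, 0, 0.085], "xyz": [-0.002, 0.088, 0], "claw": 1}, {"rot": [0, 0, 0.085], "xyz": [-0.002, 0.088, 0], "claw": 1}, {"rot": [0, 0, 0.085], "xyz": [-0.002, 0.088, 0], "claw": 1}, {"rot": [0, 0, 0.085], "xyz": [-0.002, 0.088, 0], "claw": 1}]'

```text
clock: 19.83
position: [0.5392, 0.0337, 0.0098]
tool_rot: [-2.344, -2.088, 0.005]
contact_force: [-7.4, -5.1, 11.9]
width: 0.243
grip_force: 32.4
```

```bash
cat > a.py <<'E'
from h import *
from rig import r
s=r.read_state();p,y,_=st(s);print(p,y,s['width'],s['contact_force'],s['wrist_torque'])
N=np.array([.5295,-.0652]); v=p[:2]-N; R=np.hypot(*v); a0=np.degrees(np.arctan2(v[1],v[0])); print(R,a0)
E
python3 a.py
```

```text
[0.53916748 0.03367752 0.00983398] 83.39833629552305 0.2430313235655637 [-7.4074187  -5.06856712 11.87507178] [-1.02250231  1.76914135  0.5352526 ]
0.09934900251224277 84.41580957810703
```

Tracks well; continuing.

Emit:
move_arm --plan '[{"rot": [0, 0, 0.085], "xyz": [-0.002, 0.088, 0], "claw": 1}, {"rot": [0, 0, 0.085], "xyz": [-0.002, 0.088, 0], "claw": 1}, {"rot": [0, 0, 0.085], "xyz": [-0.002, 0.088, 0], "claw": 1}, {"rot": [0, 0, 0.085], "xyz": [-0.002, 0.088, 0], "claw": 1}, {"rot": [0, 0, 0.085], "xyz": [-0.002, 0.088, 0], "claw": 1}, {"rot": [0, 0, 0.085], "xyz": [-0.002, 0.088, 0], "claw": 1}, {"rot": [0, 0, 0.085], "xyz": [-0.002, 0.088, 0], "claw": 1}, {"rot": [0, 0, 0.085], "xyz": [-0.002, 0.088, 0], "claw": 1}]'

```text
clock: 20.5
position: [0.573, 0.0245, 0.0099]
tool_rot: [-2.675, -1.641, 0.005]
contact_force: [-9.0, -1.9, 12.2]
width: 0.242
grip_force: 33.1
```

```bash
python3 a.py
```

```text
[0.57295781 0.02454735 0.00985201] 63.06007375988958 0.24182536305167393 [-8.97857951 -1.86928438 12.22569335] [-0.40301015  1.75236323  0.65497838]
0.09971543228548418 64.162623965673
```

Emit:
move_arm --plan '[{"rot": [0, 0, 0.085], "xyz": [-0.002, 0.088, 0], "claw": 1}, {"rot": [0, 0, 0.085], "xyz": [-0.002, 0.088, 0], "claw": 1}, {"rot": [0, 0, 0.085], "xyz": [-0.002, 0.088, 0], "claw": 1}, {"rot": [0, 0, 0.085], "xyz": [-0.002, 0.088, 0], "claw": 1}, {"rot": [0, 0, 0.085], "xyz": [-0.002, 0.088, 0], "claw": 1}, {"rot": [0, 0, 0.085], "xyz": [-0.002, 0.088, 0], "claw": 1}, {"rot": [0, 0, 0.085], "xyz": [-0.002, 0.088, 0], "claw": 1}, {"rot": [0, 0, 0.085], "xyz": [-0.002, 0.088, 0], "claw": 1}]'

```text
clock: 21.17
position: [0.6018, 0.0041, 0.0099]
tool_rot: [-2.924, -1.143, 0.002]
contact_force: [-5.3, 0.3, 8.1]
width: 0.247
grip_force: 33.0
```

```bash
python3 a.py
```

```text
[0.60184541 0.00410114 0.00985876] 42.696235313815485 0.24667862257978673 [-5.32712718  0.25326088  8.07334832] [-0.05239567  1.25016103  0.75165423]
0.10018235930615245 43.768787699969394
```

Emit:
move_arm --plan '[{"rot": [0, 0, 0], "xyz": [0, 0, 0], "claw": 1}, {"rot": [0, 0, 0], "xyz": [0, 0, 0], "claw": 1}, {"rot": [0, 0, 0], "xyz": [0, 0, 0], "claw": 1}, {"rot": [0, 0, 0], "xyz": [0, 0, 0], "claw": 0.2}, {"rot": [0, 0, 0], "xyz": [0, 0, 0], "claw": -0.5}, {"rot": [0, 0, 0], "xyz": [0, 0, 0], "claw": -0.5}, {"rot": [0, 0, 0], "xyz": [0, 0, 0], "claw": -0.5}, {"rot": [0, 0, 0], "xyz": [0, 0, 0], "claw": -0.5}]'

```text
clock: 21.83
position: [0.6027, 0.0033, 0.0096]
tool_rot: [-2.926, -1.142, -0.0]
contact_force: [-0.4, -0.7, -0.8]
width: 0.747
grip_force: 0.0
```

```bash
python3 a.py
```

```text
[0.60272949 0.00325832 0.00956453] 42.642821362469356 0.7469234163012254 [-0.36699621 -0.73823741 -0.77434093] [ 0.03340302 -0.01297338  0.00088082]
0.10024519941172998 43.07135951309931
```

Emit:
move_arm --plan '[{"rot": [0, 0, 0], "xyz": [0, 0, -0.3], "claw": -0.5}, {"rot": [0, 0, 0], "xyz": [0, 0, -0.7], "claw": 0}, {"rot": [0, 0, 0], "xyz": [0, 0, -0.7], "claw": 0}, {"rot": [0, 0, 0], "xyz": [-0.3, 0, -0.6], "claw": 0}, {"rot": [0, 0, 0], "xyz": [-0.7, 0, 0], "claw": 0}, {"rot": [0, 0, 0], "xyz": [-0.7, 0, 0], "claw": 0}, {"rot": [0, 0, 0], "xyz": [-0.7, 0, 0], "claw": 0}, {"rot": [0, 0, 0], "xyz": [-0.4, 0, 0], "claw": 0}]'

```text
clock: 22.5
position: [0.4966, -0.0947, 0.1257]
tool_rot: [-2.928, -1.136, 0.0]
contact_force: [-0.5, -0.6, -0.7]
width: 0.499
grip_force: 0.0
```

```bash
python3 - <<'E'
from h import *
from rig import r
s=r.read_state(); print(st(s),s['joints'],s['clock'])
c=r.camera_params("wrist"); p,d=r.get_image("wrist"); np.savez("pics/w7.npz",p=p,d=d,**c)
cv2.imwrite("pics/w7.png",cv2.resize(p[:270,160:400,::-1],None,fx=2.2,fy=2.2,interpolation=2))
E
```

```text
(array([ 0.49655674, -0.09468563,  0.12572403]), np.float64(42.4218325122718), array([-3.00951523e-04,  4.66215491e-04, -9.99999846e-01])) [-0.52356645  0.42042037  0.73945172  2.08945133 -0.4043864   0.77545313
 -0.36291252] 22.5
```

View pics/w7.png

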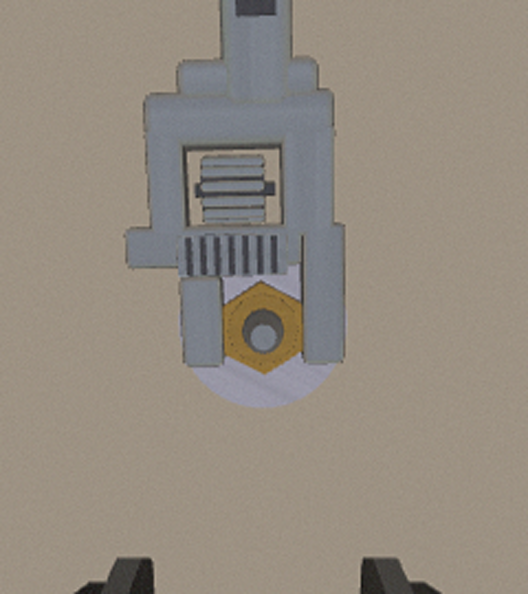

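The jaws are still snug: faces at x≈223 and 302, with the nut filling the gap. I'll measure the nut angle and mouth offset from the corners (262,281), (223,303), (223,351), (264,374), (302,351), (302,302).

```bash
python3 - <<'E'
from m import *
np.set_printoptions(precision=4,suppress=True)
c=load("pics/w7.npz")
P=np.array(meas(c,[(262,282,.0135),(223,304,.0135),(223,351,.0135),(264,374,.0135),(302,351,.0135),(302,303,.0135)]))
m=P.mean(0);D=P-m;an=np.degrees(np.arctan2(D[:,1],D[:,0]))%60;print(m,an,an.mean())
F1,F2,M1,M2,S=meas(c,[(302,275,.016),(303,360,.016),(223,285,.016),(223,360,.016),(256,15,.017)])
for n,a,b in (("face",F1,F2),("mface",M1,M2),("strip-nut",S,m)): print(n,np.degrees(np.arctan2(*(b-a)[::-1])),np.linalg.norm(b-a))
print("gap",np.linalg.norm(F2-M2),"tip ahead of nut",np.linalg.norm(F2-m))
X=cloud(c);print([X[int(b/2.2),int(160+a/2.2),2].round(4) for a,b in((200,330),(325,300),(160,160),(255,60))])
E
```

```text
[ 0.5297 -0.0656] [43.4033 41.6779 42.4142 44.2305 42.3084 44.5254] 43.09329227033658
face -135.91093420687255 0.027919740389491104
mface -138.28400972197647 0.024717395811431033
strip-nut -136.1962585621236 0.09285139594561541
gap 0.027069227713601842 tip ahead of nut 0.017216741735289455
[np.float64(0.0145), np.float64(0.016), np.float64(0.0154), np.float64(0.015)]
```

```bash
python3 -c "
from rig import r
print(r.close_job())"
```

```text
the job is handed in; nothing more can be done
None
```

The wrench lies flat, closed on the nut (gap about 27 mm), and the nut is turned about 62° clockwise by my camera measurement; the job is handed in at about 22.5 s, with no verdict shown.

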